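# Centre the wobbly cat figurine on its stand

## Robot

A 6-joint arm with a two-finger parallel gripper is mounted at the origin on the work surface. World frame = base frame: x ahead of the robot, y to its left, z up, the work surface at z = 0. Lengths are in m, angles in rad, forces in N, time in s.
With the tool pointing down it reaches from about 0.275 to 0.725 m from the base axis. Payload 15.9 kg.
Tool frame: the origin (TCP) lies between the finger pads; the fingertips stand 25 mm ahead of it and the grasp point (between the pads) lies 6 mm ahead of it; z points along the fingers, y is the direction in which the jaws open and shut (so a half turn about z gives the same grasp; the last joint's range is limited). The gripper opens to 85 mm and grips with 20 to 120 N. Pads are 22 mm wide; open, the fingers measure 114 mm over their backs; the gripper's body (76 mm by 85 mm) begins 54 mm behind the grasp point. The pads swing forward as they close: fully open they stand 13 mm farther back than shut.
Start: joints at [-1.215, 0.213, -0.034, 1.323, 0, 1.571], TCP at [0.174, -0.469, 0.256] pointing down, gripper open.
Joint ranges: [-2.98, 2.98], [-0.74, 1.72], [-1.14, 1.35], [-2.1, 2.04], [-1.57, 1.44], [-3.14, 3.14]. Speed limits (rad/s): [1.89, 1.89, 2.39, 2.57, 3.14, 3.14].

## Interface

Orientations are given as a unit quaternion [x, y, z, w].
In Python, from rig import r gives the robot as it stands.
- The arm moves only by the tool move_arm, never from a script. Its argument "plan" is a list of rows, each a list of 7 numbers: the shift along the tool's x, y, z in units of 0.5 m (1.0 is 0.5 m), then the turn, a rotation vector about the tool's x, y, z in units of 45 degrees (1.0 is 45 degrees), then the gripper command: -1 is shut, 1 is fully open, values between are in proportion. A call has exactly 5 rows; each row is the pose to reach, as a shift and turn from the pose commanded when the call began, along the tool's axes at that moment; what a row does not reach only later rows make up. A row lasts 1/12 s, in which the tool goes at most 41.7 mm and 7.16 degrees, less where a joint would pass 70% of its speed; a pose out of reach is approached as far as the arm can. A call with a number of a shift or a turn outside -1 to 1 is refused whole. A call with a gripper value outside its range is refused whole. The fingers move at their own pace and stop on an object; the grip force is fixed at half the most. Time passes only in rows, so rows that repeat a pose let the fingers close, or fill a call up. It gives the time, the measured TCP pose, the force and the opening at its end, in the units of the state.
- r.sense(): the state, without advancing time (a new reading comes with each control period).
- r.get_image(name): name is "scene" or "top"; returns the picture (420x560x3 uint8, blue, green, red); there is no depth.
- r.get_calibration(name): a dict with "intrinsics" (3x3 intrinsics, pixels), "k1" (the pictures are not rectified: a ray, as slopes to the right and down, at radius r is drawn at 1 + k1 r^2 times it, then the intrinsics apply), "rvec" (rotation vector, rad) and "tvec" (3), from world to camera coordinates, as OpenCV has them. Camera axes: x right, y down, z forward; pixel columns grow to the right and rows downward; lengths in m; the calibration is good to about 2 mm. A picture is of the moment at which its call begins. get_calibration takes no time and is no camera call.
- r.finish_job(): hands the job in, once; it reports no verdict.
Trained networks look in the newest picture that a camera, given by its name, has taken for a name from the list of things; names that differ only in an ending like _2 or _b are one class to them, and where a whole thing is asked for, a point or a joint stands for the part that bears it (a point fixed in the world has none). Each returns a list of dicts, best first, with "conf" (0 to 1); they miss things now and then, are a little off and sometimes report something else, mostly with a low value. They report only what shows in the picture. A call takes as long as a camera call. They do not tell look-alikes from the thing itself.
- r.silhouettes(camera, label): "region" (420x560 bool, what is visible of it) and "bbox" ([centre column, centre row, width, height] as shares, 0 to 1, of the picture: columns of its width, rows of its height, round what is visible of it).
- r.spot_point(camera, label): "at" ([column, row] as shares, 0 to 1, of the picture: columns of its width, rows of its height: a listed point, or the origin of a listed thing).
The state is a dict: "clock": time; "q": joint angles; "joint_velocities": joint speeds; "joint_torque": joint torques, N m; "ee_pos": TCP position; "orientation": TCP orientation; "wrist_force": force on the tool from outside, world axes, zero at the start; "wrist_torque": the same for the moment, N m; "gripper_width": opening from 0.0 (shut) to 1.0 (fully open).
Only numpy, scipy, OpenCV 4.12 (cv2) and the standard library are available. Lean on these libraries where they do the work, as an engineer would, in place of code of your own. Each camera call takes 0.05 s, during which the arm holds its last target. There are 200 camera calls.

## Task

The little brown ceramic cat has been knocked to the edge of its round wooden stand: push it back to the middle with light taps of the fingertips, low down on its foot, keeping it upright and on the stand. Use at least two taps: the first brings it only part of the way, then take the fingers off it for a moment before you go on. Do not pinch, lift or flick the cat, and leave the stand and the other things where they are.

Things in the scene. Friction and masses are not known exactly. Their poses are not given: they have to be found in the camera images.
- cat: Brown ceramic cat, 60 mm tall, 70 g, wobbly. Origin: centre of its underside; z up, it looks along -x. Stands on a heel 26 mm across, 3 mm high; from 3 to 13 mm up is its widest part, a round foot disc 36 mm across; above that at most 28 mm wide. Pushed on the foot disc it slides and stops with the push; pushed higher it may tip. Starts 26 to 34 mm off the stand's middle, any direction, any yaw.
- stand_top (a point): Centre of the flat top of the loose round pale-wood stand, a plain disc of 100 mm diameter and 36 mm height, about 0.4 kg, on the shelf; the point lies 36 mm above the shelf. The cat stands on this top.
- mug: Bystander: brown ceramic mug, 80 mm across, 92 mm tall, handle along its +y. Origin at the centre of its underside.
- canister: Bystander: brushed steel tea canister with twist top, 74 mm across, 106 mm tall. Origin at the centre of its underside.
- sugar: Bystander: white sugar bowl with blue lid, 68 mm across, 58 mm tall. Origin at the centre of its underside.
There are look-alikes about, which are no part of the job. There is more than one size of the part that bears stand_top; the job needs the smallest.

How it is judged:
On the way, in this order (a step that is already met when the one before it is completed fails the run):
1. a first tap has moved the cat at least 2 mm but not yet to the middle, and the fingers are off it (distance of cat from where it was at the start of the episode above 0.002 m and contact force between the fingers and cat below 0.01 N and linear speed of cat below 0.02 m/s), for 0.2 s.
2. the cat stands upright in the middle of the stand (horizontal distance between cat and stand_top below 0.008 m and angle between cat's own z axis and vertical below 0.08 rad and linear speed of cat below 0.02 m/s), for 0.2 s.
At the end, for the whole second after the job is handed in: The cat stands upright (within 0.08 rad), at rest on the stand, its centre within 8 mm of the stand's centre; the stand is within 10 mm and the mug, canister and sugar bowl within 15 mm of where they were (horizontal distance between cat and stand_top below 0.008 m and z of cat in the frame of stand_top between -0.003 and 0.003 m and angle between cat's own z axis and vertical below 0.08 rad and linear speed of cat below 0.01 m/s and distance of stand_top from where it was at the start of the episode below 0.01 m and distance of each of mug, canister, sugar from where it was at the start of the episode below 0.015 m); the robot touches nothing.
It fails at once if the cat is tipped by more than 0.4 rad or drops off the stand (angle between cat's own z axis and vertical above 0.4 rad or z of cat in the frame of stand_top below -0.008 m).
It fails at once if the cat is lifted off the stand by 8 mm or more (z of cat in the frame of stand_top above 0.008 m).
It fails at once if the fingers press the cat with more than 8 N (pinched or struck), or it is flicked faster than 0.25 m/s (contact force between the fingers and cat above 8 N or linear speed of cat above 0.25 m/s).
It fails at once if the stand is shifted by more than 10 mm (distance of stand_top from where it was at the start of the episode above 0.01 m).
It fails at once if a bystander is moved by more than 15 mm (distance of any of mug, canister, sugar from where it was at the start of the episode above 0.015 m).
It also fails if it takes over 51 s, if anything falls off the work surface, if the arm or the gripper's body presses on something with over 40 N, if the wrist force passes 120 N, or if a joint passes its speed limit or range.

## Working session

There is one attempt and no reset: what is moved stays moved. The work goes in short steps, Python scripts to look and compute and a tool call to move; the robot and the scene stay as the last step left them, time stands still between calls to the robot, and variables do not carry over. Pictures are saved under pics/ and viewed, about 8 in all and at most 12, crops included, and the job is handed in when it is done.

Besides the shell and the picture viewer there is one more tool, called after "Call:" by a JSON object that holds its "api" and its "payload", one argument or row to a line. move_arm: Moves the arm, as the interface text tells. Its arguments: {"type":"object","properties":{"plan":{"type":"array"}},"required":["plan"]}

```bash
ls; mkdir -p pics
cat > h.py <<'E'
import numpy as np, cv2
from rig import r
def cal(n):
    c=r.get_calibration(n); K=np.array(c["intrinsics"],float); R=cv2.Rodrigues(np.array(c["rvec"],float))[0]
    return K,float(c["k1"]),R,np.array(c["tvec"],float).ravel()
def proj(n,P):
    K,k,R,t=cal(n); p=np.atleast_2d(P)@R.T+t; s=p[:,:2]/p[:,2:]; s=s*(1+k*(s**2).sum(1,keepdims=True))
    return s*[K[0,0],K[1,1]]+[K[0,2],K[1,2]]
def onz(n,uv,z):
    K,k,R,t=cal(n); u=np.atleast_2d(np.array(uv,float))
    s=cv2.undistortPoints(u[:,None],K,np.array([k,0,0,0.]))[:,0]
    d=np.c_[s,np.ones(len(s))]@R; c=-R.T@t
    return c+d*((z-c[2])/d[:,2])[:,None]
E
python3 - <<'E'
from h import *
ims=[r.get_image(n) for n in("scene","top")]
for n,i in zip(("scene","top"),ims): cv2.imwrite(f"pics/{n}0.png",i)
for n in("scene","top"):
    K,k,R,t=cal(n); print(n,"cam at",(-R.T@t).round(3),K[0,0],k)
    for l in("cat","stand_top","mug","canister","sugar"):
        for d in r.spot_point(n,l): 
            uv=np.array(d["at"])*[560,420]; print(l,round(d["conf"],2),uv.round(1),onz(n,uv,.036 if l in("cat","stand_top") else 0).round(3)[0])
        for d in r.silhouettes(n,l): print("  sil",round(d["conf"],2),(np.array(d["bbox"])*[560,420,560,420]).round(1))
s=r.sense();print({k:np.round(v,3) for k,v in s.items()})
E
```

```text
pics
scene cam at [0.861 0.559 0.573] 388.62173287385417 -0.06199788187351384
cat 0.7 [283.3 252.7] [0.58  0.086 0.036]
stand_top 0.89 [296.2 250.4] [0.555 0.093 0.036]
stand_top 0.57 [354.2 207.9] [0.368 0.038 0.036]
  sil 0.84 [297.1 255.5  53.8  47.6]
  sil 0.64 [199.8 235.8  65.5  59.1]
  sil 0.59 [352.  221.   64.4  61.4]
mug 0.65 [344.9 358.5] [0.595 0.315 0.   ]
  sil 0.73 [349.8 338.1  58.3  79.3]
canister 0.64 [210.4 180.1] [ 0.596 -0.275  0.   ]
  sil 0.56 [207.3 161.3  31.3  44.4]
sugar 0.86 [223.1 295.2] [0.717 0.099 0.   ]
  sil 0.79 [222.6 285.2  37.   39.4]
top cam at [0.478 0.015 1.076] 407.8028288474077 -0.03700260321080442
cat 0.44 [237.2 207.2] [0.587 0.085 0.036]
  sil 0.74 [239.3 209.6  20.2  13.2]
stand_top 0.7 [234.  221.1] [0.551 0.093 0.036]
stand_top 0.64 [292.7 163. ] [ 0.7   -0.059  0.036]
stand_top 0.56 [250.6 286.6] [0.386 0.053 0.036]
  sil 0.96 [291.1 163.   60.3  57.7]
  sil 0.95 [237.3 223.4  35.9  39.2]
  sil 0.95 [249.5 289.3  57.5  61.1]
mug 0.96 [154.7 202.3] [0.607 0.305 0.   ]
mug 0.72 [236.6 211.4] [0.58  0.089 0.   ]
  sil 0.58 [148.9 203.4  47.4  37.3]
canister 0.74 [377.2 202.9] [ 0.597 -0.287  0.   ]
  sil 0.93 [382.5 200.5  36.2  35.5]
sugar 0.96 [235.2 159.4] [0.72  0.092 0.   ]
  sil 0.56 [235.5 159.9  27.2  28.4]
{'clock': np.float64(1.1), 'q': array([-1.215,  0.213, -0.034,  1.324,  0.   ,  1.571]), 'joint_velocities': array([ 0.   , -0.   , -0.001, -0.001,  0.001, -0.   ]), 'joint_torque': array([-0.0000e+00, -6.8597e+01,  4.8733e+01,  1.0000e-03, -0.0000e+00,
        0.0000e+00]), 'ee_pos': array([ 0.174, -0.469,  0.256]), 'orientation': array([ 0.984,  0.177,  0.   , -0.   ]), 'wrist_force': array([-0.153,  0.098,  1.171]), 'wrist_torque': array([-0.017, -0.01 ,  0.063]), 'gripper_width': np.float64(1.002)}
```

Run:
```python
import cv2,numpy as np
a=cv2.imread("pics/scene0.png");b=cv2.imread("pics/top0.png")
A=cv2.resize(a[160:360,160:410],None,fx=1.6*2,fy=1.6*2)[:590,:800]
B=cv2.resize(b[130:330,130:400],None,fx=2.9,fy=2.9,interpolation=cv2.INTER_CUBIC)
cv2.imwrite("pics/A.png",cv2.resize(a[160:340,160:400],None,fx=3.3,fy=3.3,interpolation=cv2.INTER_CUBIC));cv2.imwrite("pics/B.png",B)
```

```text
(no output)
```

View pics/A.png

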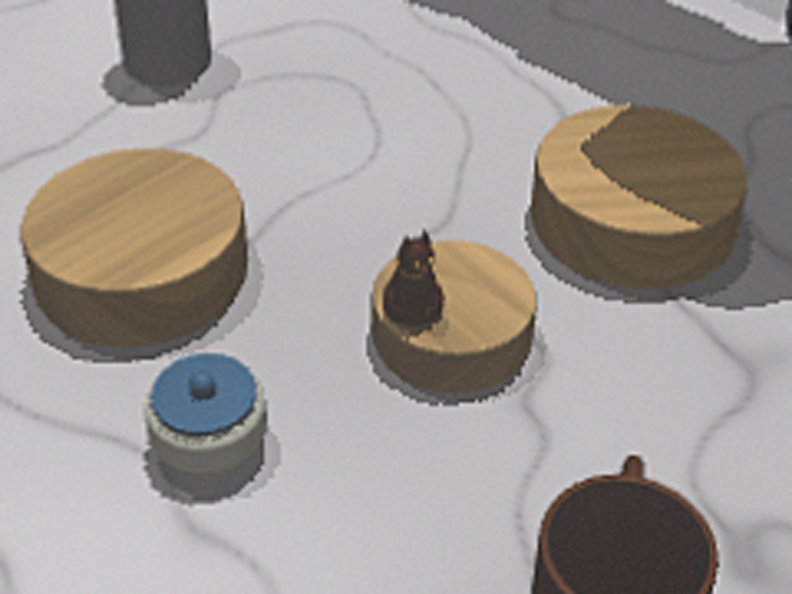

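View pics/B.png

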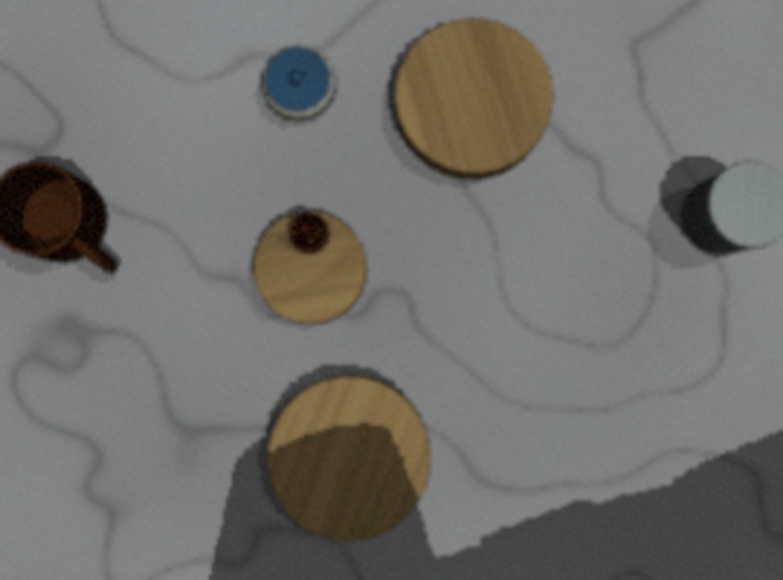

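The smallest stand is the middle one with the cat on it: its centre is near (237,222) in the top image and the cat sits at its far (+x) edge, near (236,210). The two larger discs are decoys. Next I fit the positions more precisely.

```bash
cat >> h.py <<'E'
from scipy.optimize import minimize
A=np.linspace(0,2*np.pi,60)
def ring(x,y,z,rad): return np.c_[x+rad*np.cos(A),y+rad*np.sin(A),z+0*A]
S=4
def fill(n,parts):  # soft mask from hulls of ring sets
    m=np.zeros((420*S,560*S),np.uint8)
    for P in parts: cv2.fillConvexPoly(m,cv2.convexHull(np.round((proj(n,P)+.5)*S-.5).astype(np.int32)),255)
    return cv2.resize(m,(560,420),interpolation=cv2.INTER_AREA)/255.
def wood(im):
    h=cv2.cvtColor(im,cv2.COLOR_BGR2HSV).astype(int)
    return (h[...,1]>70)
def stand_parts(x,y): return [np.r_[ring(x,y,.036,.05),ring(x,y,0,.05)]]
def cat_parts(x,y,z=.036):
    return [np.r_[ring(x,y,z+.003,.018),ring(x,y,z+.013,.018)],np.r_[ring(x,y,z+.013,.0135),ring(x,y,z+.03,.0125)],np.r_[ring(x,y,z+.03,.012),ring(x,y,z+.057,.0075)]]
def fit(n,mask,parts,x0,win):
    c=proj(n,[[x0[0],x0[1],.036]])[0].astype(int); sl=np.s_[c[1]-win:c[1]+win,c[0]-win:c[0]+win]
    f=lambda p:((fill(n,parts(*p))[sl]-mask[sl])**2).sum()
    o=minimize(f,x0,method="Nelder-Mead",options=dict(initial_simplex=np.array(x0)+[[0,0],[.006,0],[0,.006]],xatol=1e-4,fatol=.1))
    return o.x,o.fun
def dark(im): return (im.max(2)<72).astype(float)
E
python3 - <<'E'
from h import *
out=[]
for n in("scene","top"):
    im=cv2.imread(f"pics/{n}0.png")
    p=proj(n,[[.553,.088,.036]])[0].astype(int)
    sx=lambda d: im[p[1]-24:p[1]+24:3,p[0]-24:p[0]+24:3].max(2)
    print(sx(0))
    c,e=fit(n,dark(im),cat_parts,[.583,.088],36 if n=="scene" else 20);print(n,"cat",c.round(4),e)
    w=np.maximum(wood(im),dark(im)*0)
    s,e2=fit(n,w.astype(float),stand_parts,[.553,.088],38 if n=="scene" else 26);print(n,"stand",s.round(4),e2)
    v=im.copy()
    for P,col in((ring(*s,.036,.05),(0,0,255)),(ring(*s,0,.05),(0,0,255)),(ring(*c,.039,.018),(0,255,0)),(ring(*c,.049,.018),(0,255,0)),(ring(*c,.092,.0075),(255,255,0))):
        pass
    q=p; k=7 ; v=cv2.resize(v[q[1]-40:q[1]+40,q[0]-28:q[0]+28],None,fx=k,fy=k,interpolation=cv2.INTER_NEAREST)
    for P,col in((ring(*s,.036,.05),(0,0,255)),(ring(*s,0,.05),(0,0,255)),(ring(*c,.039,.018),(0,255,0)),(ring(*c,.049,.018),(0,255,0)),(ring(*c,.092,.0075),(255,255,0))):
        cv2.polylines(v,[np.round((proj(n,P)-q+[28,40]+.5)*k).astype(np.int32)],True,col,1)
    out.append(v)
cv2.imwrite("pics/fit0.png",np.hstack(out))
E
```

```text
[[188 187 189 187 188 188 189 189 178 181 187 189 188 186 189 186]
 [190 188 187 187 189 186 189 181 164 190 188 189 188 189 189 187]
 [187 190 187 188 190 194 127 168 183 183 188 187 186 185 187 190]
 [184 188 186 194  47  78  46 186 180 193 195 181 191 186 187 187]
 [187 185 188 133  69  77  70 190 181 178 193 196 191 185 194 190]
 [187 187 177 146  58 127  66 177 179 181 175 191 199 193 186 185]
 [186 185 172  55  63  53  76 173 168 175 180 171 185 197 200 195]
 [187 164 143  57  56  61  58 139 187 180 179 176 168 178 192 197]
 [190 164  66  59  58  62  60  66 187 183 185 188 187 170 174 194]
 [197 178  63  58  57  61  61  74 184 181 182 182 185 190 172 173]
 [199 154  54  64  62  60  78  51 159 173 183 179 182 188 188 176]
 [198  74 117  59  62  60  57  68 138 183 170 180 181 181 184 186]
 [207  78  84 116 105  74 127 141 158 167 181 170 176 178 181 191]
 [109  76  83  83 107 186 168 159 162 163 164 180 170 178 152  80]
 [108  90  79  83  81  81 100 131 145 175 151 137  93  78  85  89]
 [196 114  76  77  81  83  82  79  80  78  78  87  82  84  88  80]]
scene cat [0.5798 0.0914] 1
[... 524 characters left out ...]
 104 125]
 [128 128  93 113 116 120 117 100  79  99 122 125 117 116 115 122]
 [125 124 110 112 116 116 120 124 123 124 123 114 113 117 116 122]
 [122 117 114 120 120 123 124 125 125 126 120 115 120 122 124 114]
 [111 112 103 124 121 126 126 127 128 121 121 125 126 127 126 121]
 [119 113 108 126 128 127 129 121 121 117 120 121 122 126 105 121]
 [128 113 105 117 117 114 117 119 124 126 133 133 135 134 106 109]
 [127 124 108 100 122 129 133 134 133 135 132 133 129  99 114 106]
 [130 128 119 108  94 121 134 134 134 131 128 117  91 108 106 115]
 [129 129 127 126 124 112 102  94 103  99  98 122 123 119 122 123]]
top cat [0.5809 0.0888] 15.419838523644753
top stand [0.5508 0.0886] 46.04652056901192
```

View pics/fit0.png

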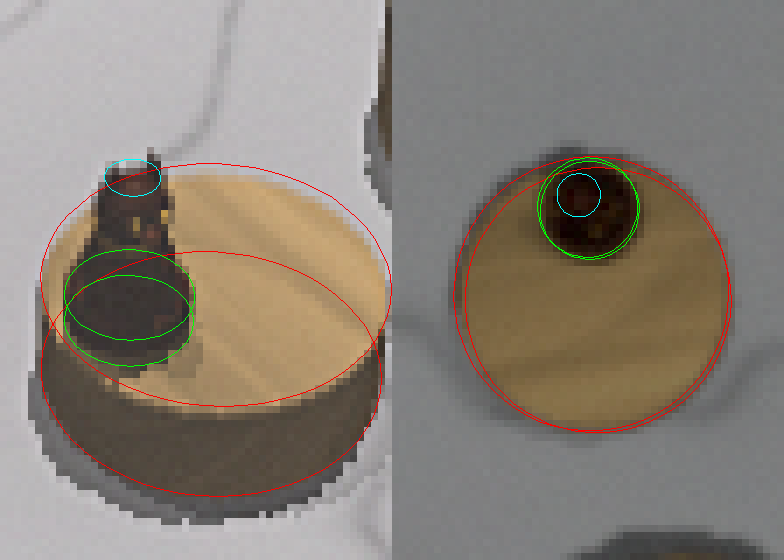

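Four pictures viewed so far. The overlay agrees well in the top view: stand (0.551, 0.089), cat (0.581, 0.089). The cat therefore has to go about 30 mm along −x. The scene fit of the stand is about 1.5 px off, so I won't rely on it.

Next I shut the gripper and turn the tool so that its x axis points along −x in the world.

Call:
{"api": "move_arm", "payload": {
  "plan": [
    [0,0,0,0,0,-0.158,-1],
    [0,0,0,0,0,-0.316,-1],
    [0,0,0,0,0,-0.474,-1],
    [0,0,0,0,0,-0.632,-1],
    [0,0,0,0,0,-0.79,-1]
  ]
}}

```text
clock: 1.52
ee_pos: [0.1742, -0.4687, 0.2563]
orientation: [0.882, 0.472, -0.0, 0.0]
wrist_force: [-0.5, 0.2, -0.7]
gripper_width: 0.3
```

Call:
{"api": "move_arm", "payload": {
  "plan": [
    [0,0,0,0,0,-0.158,-1],
    [0,0,0,0,0,-0.316,-1],
    [0,0,0,0,0,-0.474,-1],
    [0,0,0,0,0,-0.632,-1],
    [0,0,0,0,0,-0.79,-1]
  ]
}}

```text
clock: 1.93
ee_pos: [0.1742, -0.4687, 0.2563]
orientation: [0.696, 0.718, 0.0, 0.0]
wrist_force: [1.0, -0.5, 0.0]
gripper_width: 0.0
```

Call:
{"api": "move_arm", "payload": {
  "plan": [
    [0,0,0,0,0,-0.158,-1],
    [0,0,0,0,0,-0.316,-1],
    [0,0,0,0,0,-0.474,-1],
    [0,0,0,0,0,-0.632,-1],
    [0,0,0,0,0,-0.79,-1]
  ]
}}

```text
clock: 2.35
ee_pos: [0.1742, -0.4687, 0.2563]
orientation: [0.443, 0.896, -0.0, 0.0]
wrist_force: [0.0, 0.1, -0.1]
gripper_width: 0.0
```

Call:
{"api": "move_arm", "payload": {
  "plan": [
    [0,0,0,0,0,-0.158,-1],
    [0,0,0,0,0,-0.316,-1],
    [0,0,0,0,0,-0.474,-1],
    [0,0,0,0,0,-0.632,-1],
    [0,0,0,0,0,-0.79,-1]
  ]
}}

```text
clock: 2.77
ee_pos: [0.1742, -0.4687, 0.2563]
orientation: [0.148, 0.989, -0.0, 0.0]
wrist_force: [0.4, 0.5, -0.2]
gripper_width: 0.003
```

Call:
{"api": "move_arm", "payload": {
  "plan": [
    [0,0,0,0,0,-0.15,-1],
    [0,0,0,0,0,-0.3,-1],
    [0,0,0,0,0,-0.387,-1],
    [0,0,0,0,0,-0.387,-1],
    [0,0,0,0,0,-0.387,-1]
  ]
}}

```text
clock: 3.18
ee_pos: [0.1741, -0.4687, 0.2563]
orientation: [0.001, 1.0, -0.0, -0.0]
wrist_force: [0.2, -0.3, -0.4]
gripper_width: -0.003
```

Call:
{"api": "move_arm", "payload": {
  "plan": [
    [-0.046,0.056,0,0,0,0,-1],
    [-0.092,0.112,0,0,0,0,-1],
    [-0.138,0.168,0,0,0,0,-1],
    [-0.184,0.223,0,0,0,0,-1],
    [-0.229,0.279,0,0,0,0,-1]
  ]
}}

```text
clock: 3.6
ee_pos: [0.2893, -0.3278, 0.2564]
orientation: [0.002, 1.0, -0.0, 0.0]
wrist_force: [1.4, -0.8, 0.1]
gripper_width: -0.001
```

Call:
{"api": "move_arm", "payload": {
  "plan": [
    [-0.046,0.056,0,0,0,0,-1],
    [-0.092,0.112,0,0,0,0,-1],
    [-0.138,0.168,0,0,0,0,-1],
    [-0.184,0.223,0,0,0,0,-1],
    [-0.229,0.279,0,0,0,0,-1]
  ]
}}

```text
clock: 4.02
ee_pos: [0.4041, -0.1881, 0.2565]
orientation: [0.002, 1.0, -0.0, 0.0]
wrist_force: [0.9, -1.5, 0.3]
gripper_width: -0.001
```

Call:
{"api": "move_arm", "payload": {
  "plan": [
    [-0.046,0.056,0,0,0,0,-1],
    [-0.092,0.112,0,0,0,0,-1],
    [-0.138,0.168,0,0,0,0,-1],
    [-0.184,0.223,0,0,0,0,-1],
    [-0.229,0.279,0,0,0,0,-1]
  ]
}}

```text
clock: 4.43
ee_pos: [0.5186, -0.0484, 0.2564]
orientation: [0.001, 1.0, -0.0, 0.0]
wrist_force: [0.7, -1.9, 1.0]
gripper_width: -0.0
```

Call:
{"api": "move_arm", "payload": {
  "plan": [
    [-0.046,0.056,0,0,0,0,-1],
    [-0.092,0.112,0,0,0,0,-1],
    [-0.138,0.168,0,0,0,0,-1],
    [-0.184,0.223,0,0,0,0,-1],
    [-0.229,0.279,0,0,0,0,-1]
  ]
}}

```text
clock: 4.85
ee_pos: [0.633, 0.0909, 0.2562]
orientation: [0.001, 1.0, -0.0, 0.0]
wrist_force: [0.6, 0.1, 0.4]
gripper_width: 0.002
```

Call:
{"api": "move_arm", "payload": {
  "plan": [
    [0,-0.003,0.07,0,0,0,-1],
    [0,-0.003,0.14,0,0,0,-1],
    [0,-0.003,0.21,0,0,0,-1],
    [0,-0.003,0.26,0,0,0,-1],
    [0,-0.003,0.3,0,0,0,-1]
  ]
}}

```text
clock: 5.27
ee_pos: [0.631, 0.0878, 0.1035]
orientation: [0.002, 1.0, -0.0, -0.001]
wrist_force: [0.5, -0.4, 0.8]
gripper_width: 0.006
```

Call:
{"api": "move_arm", "payload": {
  "plan": [
    [0,0,0.02,0,0,0,-1],
    [0,0,0.04,0,0,0,-1],
    [0,0,0.06,0,0,0,-1],
    [0,0,0.076,0,0,0,-1],
    [0,0,0.076,0,0,0,-1]
  ]
}}

```text
clock: 5.68
ee_pos: [0.6318, 0.0878, 0.0672]
orientation: [0.0, 1.0, -0.0, -0.0]
wrist_force: [-0.4, -0.4, -0.9]
gripper_width: -0.001
```

```bash
cat >> h.py <<'E'
def view(name,tip,c,s):
    out=[]
    for n in("scene","top"):
        im=r.get_image(n); cv2.imwrite(f"pics/{name}_{n}.png",im)
        q=proj(n,[[.575,.089,.05]])[0].astype(int);k=7
        v=cv2.resize(im[q[1]-40:q[1]+40,q[0]-28:q[0]+28],None,fx=k,fy=k,interpolation=cv2.INTER_NEAREST)
        x,y,z=tip
        box=[[x+a,y+b,z] for a,b in((-.011,-.0145),(-.011,.0145),(.011,.0145),(.011,-.0145))]
        for P,col in((ring(*s,.036,.05),(0,0,255)),(ring(*c,.049,.018),(0,255,0)),(np.array(box),(255,0,255))):
            cv2.polylines(v,[np.round((proj(n,P)-q+[28,40]+.5)*k).astype(np.int32)],True,col,1)
        out.append(v)
    cv2.imwrite(f"pics/{name}.png",np.hstack(out))
E
python3 - <<'E'
from h import *
p=np.array(r.sense()["ee_pos"]);print(p)
view("pre",p-[0,0,.025],[.5809,.0888],[.5508,.0886])
E
```

```text
[0.63182805 0.08776108 0.06724993]
```

View pics/pre.png

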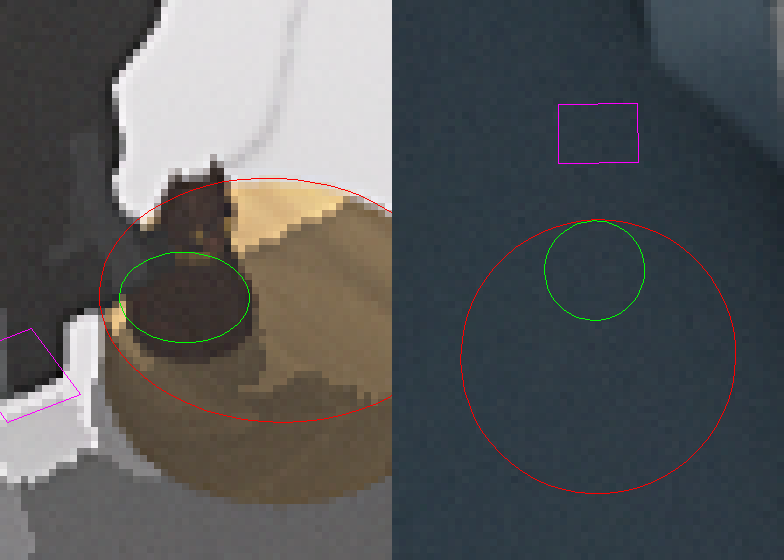

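The top view is blocked by the arm, but the scene view shows the cat untouched. The fingertips are beside it, level with the foot or slightly above. I'll lower them about 2 mm and make the first partial tap.

Call:
{"api": "move_arm", "payload": {
  "plan": [
    [0,0.002,0.003,0,0,0,-1],
    [0.008,0.002,0.006,0,0,0,-1],
    [0.016,0.002,0.006,0,0,0,-1],
    [0.024,0.002,0.006,0,0,0,-1],
    [0.03,0.002,0.006,0,0,0,-1]
  ]
}}

```text
clock: 6.2
ee_pos: [0.6166, 0.0888, 0.0655]
orientation: [-0.0, 1.0, 0.0, 0.0]
wrist_force: [0.3, 0.2, 0.1]
gripper_width: -0.004
```

Call:
{"api": "move_arm", "payload": {
  "plan": [
    [0.007,0,0,0,0,0,-1],
    [0.014,0,0,0,0,0,-1],
    [0.021,0,0,0,0,0,-1],
    [0.028,0,0,0,0,0,-1],
    [0.034,0,0,0,0,0,-1]
  ]
}}

```text
clock: 6.62
ee_pos: [0.5999, 0.0888, 0.0654]
orientation: [0.0, 1.0, 0.0, 0.0]
wrist_force: [0.9, 0.0, 0.8]
gripper_width: 0.002
```

Call:
{"api": "move_arm", "payload": {
  "plan": [
    [-0.006,0,0,0,0,0,-1],
    [-0.016,0,0,0,0,0,-1],
    [-0.02,0,0,0,0,0,-1],
    [-0.02,0,0,0,0,0,-1],
    [-0.02,0,0,0,0,0,-1]
  ]
}}

```text
clock: 7.03
ee_pos: [0.6104, 0.0888, 0.0651]
orientation: [0.0, 1.0, -0.0, -0.0]
wrist_force: [-0.0, -0.5, -0.8]
gripper_width: 0.002
```

Run:
```python
from h import *
p=np.array(r.sense()["ee_pos"]);print(p)
view("tap1",p-[0,0,.025],[.5809,.0888],[.5508,.0886])
im=cv2.imread("pics/tap1_scene.png")
```

```text
[0.61040193 0.08880521 0.06509685]
```

View pics/tap1.png

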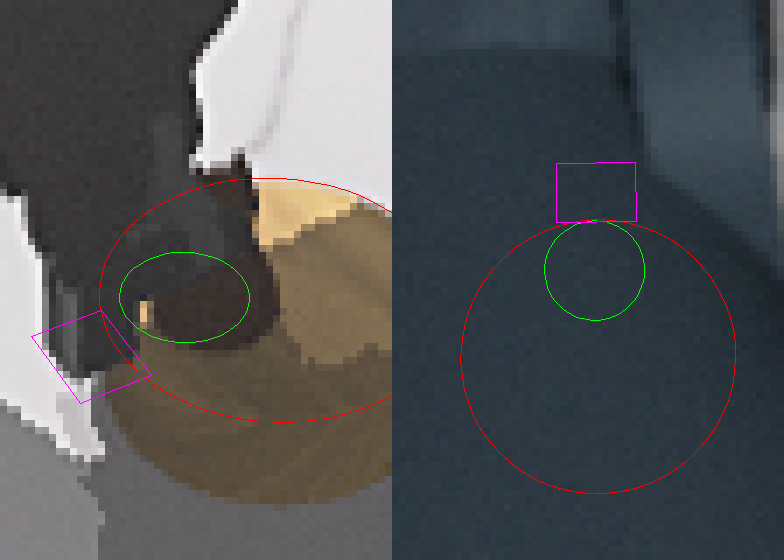

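The cat has moved about 4 px in the scene view (about 10 mm), it is upright, and there is a visible gap between it and the fingers. The second tap goes to about 5 mm short of the middle. After that I back off, rise and swing aside to measure.

Call:
{"api": "move_arm", "payload": {
  "plan": [
    [0.01,0,0,0,0,0,-1],
    [0.018,0,0,0,0,0,-1],
    [0.025,0,0,0,0,0,-1],
    [0.031,0,0,0,0,0,-1],
    [0.037,0,0,0,0,0,-1]
  ]
}}

```text
clock: 7.55
ee_pos: [0.5912, 0.0888, 0.0654]
orientation: [-0.0, 1.0, 0.0, 0.0]
wrist_force: [0.5, -0.1, -0.3]
gripper_width: -0.0
```

Call:
{"api": "move_arm", "payload": {
  "plan": [
    [0.005,0,0,0,0,0,-1],
    [0.009,0,0,0,0,0,-1],
    [0.012,0,0,0,0,0,-1],
    [0.014,0,0,0,0,0,-1],
    [0.014,0,0,0,0,0,-1]
  ]
}}

```text
clock: 7.97
ee_pos: [0.5845, 0.0888, 0.0653]
orientation: [0.0, 1.0, 0.0, -0.0]
wrist_force: [-0.3, 0.1, -0.1]
gripper_width: 0.001
```

Call:
{"api": "move_arm", "payload": {
  "plan": [
    [-0.01,0,0,0,0,0,-1],
    [-0.04,0,0,0,0,0,-1],
    [-0.08,0,0,0,0,0,-1],
    [-0.08,0,-0.03,0,0,0,-1],
    [-0.08,0,-0.1,0,0,0,-1]
  ]
}}

```text
clock: 8.38
ee_pos: [0.6234, 0.0884, 0.1115]
orientation: [0.0, 1.0, -0.001, -0.003]
wrist_force: [0.5, -0.0, -0.2]
gripper_width: 0.007
```

Call:
{"api": "move_arm", "payload": {
  "plan": [
    [0,0,-0.07,0,0,0,-1],
    [0,0,-0.14,0,0,0,-1],
    [0,-0.02,-0.21,0,0,0,-1],
    [0,-0.09,-0.24,0,0,0,-1],
    [0,-0.17,-0.24,0,0,0,-1]
  ]
}}

```text
clock: 8.8
ee_pos: [0.6266, 0.0044, 0.2397]
orientation: [-0.002, 1.0, 0.0, 0.003]
wrist_force: [1.4, 0.0, 0.2]
gripper_width: -0.001
```

Call:
{"api": "move_arm", "payload": {
  "plan": [
    [0,-0.08,0,0,0,0,-1],
    [0,-0.16,0,0,0,0,-1],
    [0,-0.24,0,0,0,0,-1],
    [0,-0.32,0,0,0,0,-1],
    [0,-0.4,0,0,0,0,-1]
  ]
}}

```text
clock: 9.22
ee_pos: [0.6246, -0.1983, 0.2354]
orientation: [0.0, 1.0, -0.0, 0.0]
wrist_force: [0.5, 0.1, 0.6]
gripper_width: 0.0
```

```bash
cat >> h.py <<'E'
def wood2(im,n,c):  # bright saturated wood or cat body nearby
    h=cv2.cvtColor(im,cv2.COLOR_BGR2HSV).astype(int)
    return (((h[...,1]>60))|(fill(n,cat_parts(*c))>.5)).astype(float)
E
python3 - <<'E'
from h import *
print(r.sense()["clock"],np.round(r.sense()["ee_pos"],3))
c={};s={}
for n in("scene","top"):
    im=r.get_image(n);cv2.imwrite(f"pics/m2_{n}.png",im)
    im0=cv2.imread(f"pics/{n}0.png")
    c[n],e=fit(n,dark(im),cat_parts,[.56,.09],36 if n=="scene" else 20)
    s[n],e2=fit(n,wood2(im,n,c[n]),stand_parts,[.552,.089],40 if n=="scene" else 26)
    s0,e3=fit(n,wood2(im0,n,[.581,.089]),stand_parts,[.552,.089],40 if n=="scene" else 26)
    print(n,"cat",c[n].round(4),e,"stand",s[n].round(4),e2,"stand0",s0.round(4),e3,"diff",((c[n]-s[n])*1e3).round(1))
view("tap2",[.7,.089,.04],c["top"],s["top"])
E
```

```text
9.2167 [ 0.625 -0.198  0.235]
scene cat [0.557  0.0915] 124.18076124567474 stand [0.5483 0.0866] 593.6379546328335 stand0 [0.5486 0.0861] 784.9258131487888 diff [8.7 4.9]
top cat [0.5587 0.0876] 94.84910419069588 stand [0.5503 0.0876] 32.773302575932334 stand0 [0.5509 0.0881] 32.71577085736256 diff [ 8.4 -0. ]
```

View pics/tap2.png

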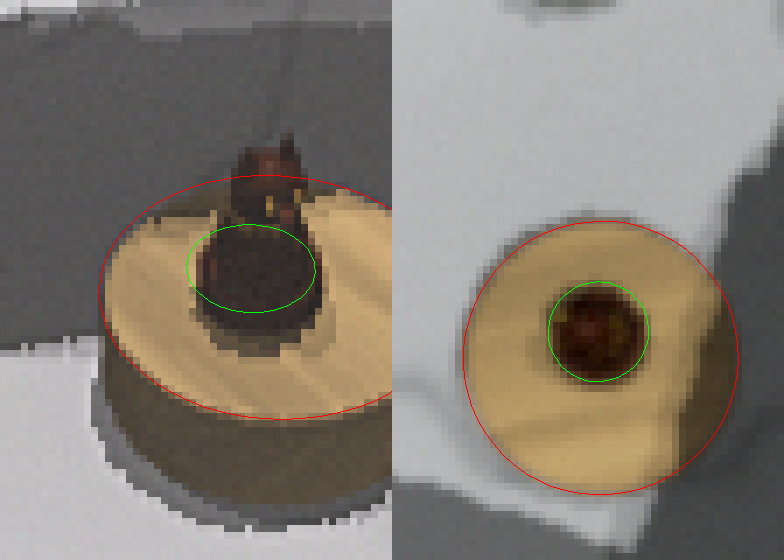

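The cat is upright, and the top view puts it about 8 mm short along +x with no error in y. The stand has not moved. The scene fit has a shadow below the foot in it, so I trust the top view. I'll go back for one more tap of 7–8 mm.

Call:
{"api": "move_arm", "payload": {
  "plan": [
    [0,0.08,0,0,0,0,-1],
    [0,0.16,0,0,0,0,-1],
    [0,0.24,0,0,0,0,-1],
    [0,0.32,0,0,0,0,-1],
    [0,0.4,0,0,0,0,-1]
  ]
}}

```text
clock: 9.83
ee_pos: [0.6243, 0.007, 0.2356]
orientation: [-0.001, 1.0, 0.0, 0.0]
wrist_force: [1.2, 0.4, 0.4]
gripper_width: -0.0
```

Call:
{"api": "move_arm", "payload": {
  "plan": [
    [0,0.08,0,0,0,0,-1],
    [0,0.15,0,0,0,0,-1],
    [0,0.174,0.05,0,0,0,-1],
    [0,0.174,0.12,0,0,0,-1],
    [0,0.174,0.19,0,0,0,-1]
  ]
}}

```text
clock: 10.25
ee_pos: [0.6248, 0.0938, 0.14]
orientation: [-0.002, 1.0, 0.0, 0.001]
wrist_force: [0.9, -0.6, -1.0]
gripper_width: -0.001
```

Call:
{"api": "move_arm", "payload": {
  "plan": [
    [0,0,0.06,0,0,0,-1],
    [0,0,0.1,0,0,0,-1],
    [0,0,0.13,0,0,0,-1],
    [0,0,0.148,0,0,0,-1],
    [0,0,0.148,0,0,0,-1]
  ]
}}

```text
clock: 10.67
ee_pos: [0.6235, 0.0917, 0.0646]
orientation: [-0.001, 1.0, -0.0, -0.001]
wrist_force: [-0.7, -0.7, -0.0]
gripper_width: 0.003
```

Call:
{"api": "move_arm", "payload": {
  "plan": [
    [0.015,-0.004,-0.001,0,0,0,-1],
    [0.03,-0.004,-0.001,0,0,0,-1],
    [0.045,-0.004,-0.001,0,0,0,-1],
    [0.058,-0.004,-0.001,0,0,0,-1],
    [0.068,-0.004,-0.001,0,0,0,-1]
  ]
}}

```text
clock: 11.08
ee_pos: [0.5899, 0.0889, 0.0676]
orientation: [-0.0, 1.0, 0.0, 0.0]
wrist_force: [-0.2, -0.3, 0.1]
gripper_width: -0.005
```

Call:
{"api": "move_arm", "payload": {
  "plan": [
    [0.007,0,0,0,0,0,-1],
    [0.013,0,0,0,0,0,-1],
    [0.018,0,0,0,0,0,-1],
    [0.022,0,0,0,0,0,-1],
    [0.025,0,0,0,0,0,-1]
  ]
}}

```text
clock: 11.5
ee_pos: [0.5782, 0.0888, 0.0669]
orientation: [0.0, 1.0, 0.0, 0.0]
wrist_force: [0.8, 0.6, 0.7]
gripper_width: 0.006
```

Reached .578. I'll add 1 mm, then withdraw and measure.

Call:
{"api": "move_arm", "payload": {
  "plan": [
    [0.002,0,0,0,0,0,-1],
    [0.002,0,0,0,0,0,-1],
    [-0.01,0,0,0,0,0,-1],
    [-0.05,0,0,0,0,0,-1],
    [-0.09,0,0,0,0,0,-1]
  ]
}}

```text
clock: 11.92
ee_pos: [0.6238, 0.0889, 0.0669]
orientation: [-0.0, 1.0, -0.0, -0.0]
wrist_force: [1.3, 0.1, 0.6]
gripper_width: -0.001
```

Call:
{"api": "move_arm", "payload": {
  "plan": [
    [0,0,-0.06,0,0,0,-1],
    [0,0,-0.13,0,0,0,-1],
    [0,0,-0.2,0,0,0,-1],
    [0,0,-0.27,0,0,0,-1],
    [0,-0.05,-0.34,0,0,0,-1]
  ]
}}

```text
clock: 12.33
ee_pos: [0.6233, 0.0672, 0.2374]
orientation: [-0.002, 1.0, 0.001, 0.0]
wrist_force: [-0.1, 0.4, -0.3]
gripper_width: 0.001
```

Call:
{"api": "move_arm", "payload": {
  "plan": [
    [0,-0.08,0,0,0,0,-1],
    [0,-0.16,0,0,0,0,-1],
    [0,-0.24,0,0,0,0,-1],
    [0,-0.32,0,0,0,0,-1],
    [0,-0.4,0,0,0,0,-1]
  ]
}}

```text
clock: 12.75
ee_pos: [0.6232, -0.1374, 0.2357]
orientation: [-0.0, 1.0, 0.0, 0.0]
wrist_force: [-0.1, 0.0, 0.3]
gripper_width: -0.002
```

Call:
{"api": "move_arm", "payload": {
  "plan": [
    [0,-0.08,0,0,0,0,-1],
    [0,-0.16,0,0,0,0,-1],
    [0,-0.2,0,0,0,0,-1],
    [0,-0.2,0,0,0,0,-1],
    [0,-0.2,0,0,0,0,-1]
  ]
}}

```text
clock: 13.17
ee_pos: [0.6231, -0.2368, 0.2351]
orientation: [0.001, 1.0, 0.0, -0.0]
wrist_force: [0.4, 0.5, -0.3]
gripper_width: -0.002
```

Run:
```python
from h import *
print(r.sense()["clock"],np.round(r.sense()["ee_pos"],3))
c={};s={}
for n in("scene","top"):
    im=r.get_image(n)
    c[n],e=fit(n,dark(im),cat_parts,[.551,.09],30 if n=="scene" else 15)
    s[n],e2=fit(n,wood2(im,n,c[n]),stand_parts,[.552,.089],40 if n=="scene" else 26)
    print(n,"cat",c[n].round(4),e,"stand",s[n].round(4),e2,"diff",((c[n]-s[n])*1e3).round(1))
    for l in("cat","stand_top","mug","canister","sugar"):
        for d in r.spot_point(n,l)[:1]: print(l,round(d["conf"],2),onz(n,np.array(d["at"])*[560,420],.036 if l in("cat","stand_top") else 0).round(3)[0])
view("tap3",[.7,.089,.04],c["top"],s["top"])
```

```text
13.1667 [ 0.623 -0.237  0.235]
scene cat [0.5484 0.0898] 102.8559169550173 stand [0.5483 0.0866] 620.872679738562 diff [0.  3.3]
cat 0.86 [0.547 0.09  0.036]
stand_top 0.92 [0.369 0.036 0.036]
mug 0.87 [0.598 0.311 0.   ]
canister 0.6 [ 0.595 -0.288  0.   ]
sugar 0.73 [0.72  0.095 0.   ]
top cat [0.551  0.0871] 30.763414071510958 stand [0.5498 0.088 ] 27.507943098808152 diff [ 1.2 -0.8]
cat 0.5 [0.55  0.09  0.036]
stand_top 0.83 [ 0.707 -0.057  0.036]
mug 0.94 [0.604 0.307 0.   ]
canister 0.59 [ 0.599 -0.288  0.   ]
sugar 0.89 [0.715 0.089 0.   ]
```

View pics/tap3.png

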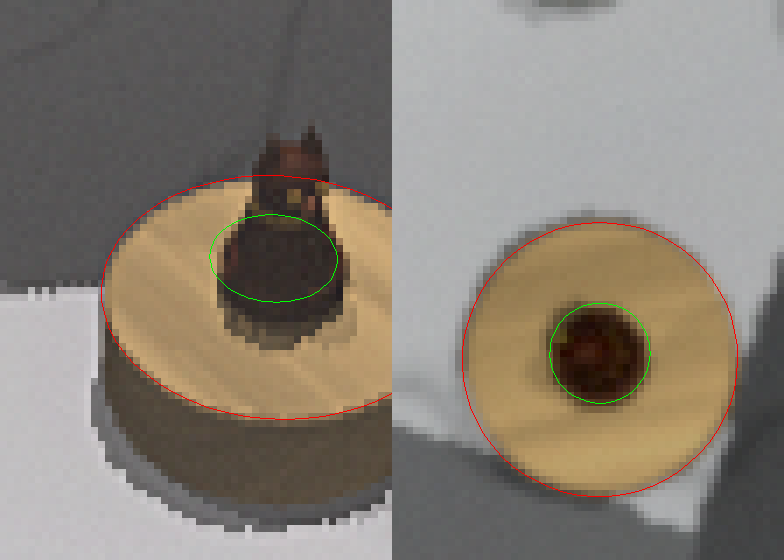

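The cat is upright in the middle of the stand: its foot circle is concentric with the rim to about 1.5 mm in the top view and about 3 mm in the scene view. The arm is clear, so I'm handing in.

```bash
python3 -c "
from rig import r
print(r.finish_job())"
```

```text
the job is handed in; nothing more can be done
None
```

I pushed the cat back to the middle of the smallest stand with three light taps, using the shut fingertips low on its foot. The fingers came off it after each tap: the first moved it about 10 mm, the second left it about 8 mm short, and the third centred it. I handed the job in at about 13.8 s with the arm clear; it gave no verdict.

**Last checks:**
- **Cat:** it stands upright. Its centre is about 1.5 mm from the stand's centre in the top view, and about 3 mm in the scene view.
- **Stand:** it shows no shift beyond the 1 mm or so the fit can resolve.
- **Mug, canister and sugar bowl:** they appear within about 6 mm of where they started in the top view. The canister's first reading in the scene view was 13 mm away from its last. I put that down to detector noise, since the arm never came near it.

**Checks that disagreed:**
- The scene-view fit of the stand was poor throughout, so I relied on the top view.
- In the last check, the network's best match for the stand was one of the larger decoy discs in both views; I ignored it.

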